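Weigh the pail on the hand scale

TASK

Weigh the pail with the sprung hand scale from the stand: hook the scale under the pail's wire bail, lift until the pail hangs clear of the worktop by about 2 cm (never more than 4 cm), and keep it hanging still for two seconds so that the reading settles. Then set the pail down gently, upright in the middle of the cork mat, unhook the scale and hang it back level on its stand, either way round. Leave the other things where they are.

Things in the scene. Friction and masses are not known exactly. Their poses are not given: they have to be found in the camera images.
- scale: sprung hand scale, 0.2 kg: black handle bar 124 mm long (scale y), 18 x 18 mm thick; below its middle a neck (10 mm thick, 25 mm long), an aluminium case 22 x 38 x 66 mm with a pointer, and a J-hook of 6 mm wire in the x-z plane, mouth open to scale -x (tip 16 mm to -x, shank 15 mm to +x of the bowl's centre). Origin: bar's centre, z up. Starts with the stand's axes. Grip: the bar's middle
- scale_hook (a joint): how far the hook is pulled out of the case against its spring, m: 0 with no load, growing downward with load, 140 N/m, end stop 0.060. The pail's weight is not known beforehand: it pulls the hook out by some 15 to 56 mm
- hook_seat (a point): point in the hook's bowl where the centre of the bail's wire rests when hanging: on the scale's axis, 140 mm below the bar's centre at no load, 9 mm above the hook's underside; moves with the hook. The tip's end is 12 mm above it; the mouth is open above the tip: a bail wire whose centre is 16 to 26 mm above this point passes freely in or out along scale x
- pail: round steel pail with a flat grey lid, 106 mm across at the lid (92 mm at the foot), 71 mm high to the lid's top; 0.22 to 0.8 kg. Origin at the centre of its underside, z up. A stiff fixed arch of 6 mm steel wire (the bail) stands over the lid in the pail's y-z plane, so its top runs along pail y, 49 mm above the lid. Front and back are alike
- bail_top (a point): centre of the bail's wire at its highest point, 120 mm above the pail's underside on the pail's axis
- mat: fixed round cork mat, 130 mm across, 6 mm thick, on the worktop; origin at the centre of its underside
- stand: fixed steel stand: base plate 84 x 124 x 10 mm, two uprights 12 mm wide centred 52 mm either side (stand y), each topped by a flat rest 156 mm high between two flared lips (170 mm high; 30 mm apart at the rest, 40 mm at the top). The scale's bar lies across both rests along stand y, its centre 165 mm above the origin, the hook hanging between the uprights. Origin: centre of its underside
- tin: bystander: food tin, 76 mm across, 58 mm high, behind the work; origin under its centre
- jar: bystander: lidded glass jar, 64 mm across, 89 mm high, behind the work; origin under its centre
- carton: bystander: small carton, 36 x 93 x 56 mm, behind the work; origin under its centre

How it is judged:
By the outcome, as a careful person would: the job done as asked, in the order asked, and still so for the second after the job is handed in, with the robot touching nothing.
It also fails if it takes over 72 s, if anything falls off the work surface, if the arm or the gripper's body presses on something with over 40 N, if the wrist force passes 120 N, or if a joint passes its speed limit or range.

ROBOT

A 6-joint arm with a two-finger parallel gripper is mounted at the origin on a cart in front of the work surface, level with it; the furniture and walls round the work are solid. World frame = base frame: x ahead of the robot, y to its left, z up, the work surface at z = 0. Lengths are in m, angles in rad, forces in N, time in s.
With the tool pointing down it reaches from about 0.275 to 0.75 m from the base axis. Payload 10.2 kg.
Tool frame: the origin (TCP) lies at the very end of the fingers, on their centre line; the grasp point (between the pads) lies 19 mm behind it; y points along the fingers, x is the direction in which the jaws open and shut, and the axes are right-handed (so a half turn about y gives the same grasp; the last joint's range is limited). The gripper opens to 85 mm and grips with 20 to 120 N. Pads are 22 mm wide; open, the fingers measure 114 mm over their backs; the gripper's body (76 mm by 85 mm) begins 54 mm behind the grasp point. The pads swing forward as they close: fully open they stand 13 mm farther back than shut.
Start: joints at [-0.223, 0.313, 1.498, -0, 1.331, -0.223], TCP at [0.525, -0, 0.231] pointing down, gripper open.
Joint ranges: [-2.94, 2.94], [-0.97, 2.17], [0.19, 2.56], [-1.23, 4.37], [0.02, 3.11], [-2.88, 2.88]. Speed limits (rad/s): [2.39, 2.39, 3.01, 3.14, 3.14, 3.14].

INTERFACE

Orientations are given as a unit quaternion [x, y, z, w].
In Python, from workcell import robot gives the robot as it stands.
- The arm moves only by the tool servo_tool, never from a script. Its argument "moves" is a list of rows, each a list of 3 entries, a list of its own where there are three numbers: the closure, from 0 (fully open) to 1 (shut), then the shift along the tool's x, y, z in m, then the turn about the tool's y in degrees. A call has 1 to 10 rows; each row shifts and turns the commanded pose from where the row before left it, along the tool's axes as they then stand; what a row does not reach is not made up. A row lasts 1/8 s, in which the tool goes at most 62.5 mm and 10.7 degrees, less where a joint would pass 70% of its speed; a pose out of reach is approached as far as the arm can. A call is refused whole if a number of a shift passes 0.0625 or a number of a turn 10.7, either way. A call with a gripper value outside its range is refused whole. The fingers move at their own pace and stop on an object; "newtons" is the grip in N (left out, the last holds). Time passes only in rows, so rows that do not move let the fingers close. It gives the time, the measured TCP pose, the force and the opening at its end, in the units of the state.
- robot.state(): the state, without advancing time (a new reading comes with each control period).
- robot.snapshot(name): name is "scene" or "side" or "wrist"; returns a dict with "img" (384x512x3 uint8, red, green, blue), "depth" (384x512 float32, m along the optical axis (not along the pixel's ray), 0 where there is no reading), "intrinsics" (3x3 intrinsics, pixels), "eye" and "attitude" of the camera in the world. Camera axes: x right, y down, z forward; pixel columns grow to the right and rows downward; lengths in m; the calibration is good to about 2 mm. The wrist camera is an equidistant fisheye: a pixel r from the principal point sees the ray r / f radians off the axis. A picture is of the moment at which its call begins.
- robot.hand_in(): hands the job in, once; it reports no verdict.
The state is a dict: "t": time; "q": joint angles; "joint_velocities": joint speeds; "tau": joint torques, N m; "position": TCP position; "tcp_rot": TCP orientation; "contact_force": force on the tool from outside, world axes, zero at the start; "wrist_torque": the same for the moment, N m; "grip_width": finger opening in m.
Only numpy, scipy, OpenCV 4.12 (cv2) and the standard library are available. Lean on these libraries where they do the work, as an engineer would, in place of code of your own. Each camera call takes 0.05 s, during which the arm holds its last target.

## Working session

There is one attempt and no reset: what is moved stays moved. The work goes in short steps, Python scripts to look and compute and a tool call to move; the robot and the scene stay as the last step left them, time stands still between calls to the robot, and variables do not carry over. Pictures are saved under pics/ and viewed, and the job is handed in when it is done.

Besides the shell and the picture viewer there is one more tool, called after "Call:" by a JSON object that holds its "name" and its "arguments", one argument or row to a line. servo_tool: Moves the arm, as the interface text tells. Its arguments: {"type":"object","properties":{"moves":{"type":"array"},"newtons":{"type":"number"}},"required":["moves"]}

```bash
ls; mkdir -p pics
cat > h.py <<'E'
import numpy as np,cv2
from workcell import robot
from scipy.spatial.transform import Rotation as R
def snap(n,f):
    s=robot.snapshot(n); cv2.imwrite('pics/'+f+'.png',cv2.resize(s['img'][:,:,::-1],(768,576),interpolation=cv2.INTER_CUBIC)); np.savez('pics/'+f+'.npz',**{k:np.array(v) for k,v in s.items()}); return s
def rot(s):
    a=np.array(s['attitude']); return R.from_quat(a).as_matrix() if a.size==4 else a.reshape(3,3)
def pt(s,u,v,fish=False):
    K=np.array(s['intrinsics']);d=s['depth'][int(round(v)),int(round(u))]
    x,y=(u-K[0,2])/K[0,0],(v-K[1,2])/K[1,1]
    return rot(s)@(np.array([x,y,1])*d)+np.array(s['eye'])
def crop(s,f,u0,v0,u1,v1):
    c=s['img'][v0:v1,u0:u1,::-1];k=min(800/c.shape[1],600/c.shape[0]);cv2.imwrite('pics/'+f+'.png',cv2.resize(c,None,fx=k,fy=k,interpolation=cv2.INTER_CUBIC))
def load(f): return dict(np.load('pics/'+f+'.npz'))
E
python3 - <<'E'
from h import *
for n in('scene','side','wrist'):
    s=snap(n,n+'0');print(n,s['eye'],s['attitude'],s['intrinsics'])
print(robot.state())
E
```

```text
pics
scene [-0.09809769 -0.50376152  0.51980015] [ 0.74957652 -0.41442507  0.24297944 -0.4553547 ] [[468.73216918   0.         252.24143763]
 [  0.         468.73216918 193.51696254]
 [  0.           0.           1.        ]]
side [ 0.56841812 -0.76877888  0.59500222] [ 0.88283983  0.01266789  0.0030121  -0.46949364] [[447.92672737   0.         261.49540692]
 [  0.         447.92672737 197.74981839]
 [  0.           0.           1.        ]]
wrist [0.52485029 0.06767004 0.37362126] [ 9.90873931e-01 -3.41243408e-04 -3.70722822e-04  1.34790942e-01] [[297.31863964   0.         258.23202602]
 [  0.         297.31863964 188.37258248]
 [  0.           0.           1.        ]]
{'t': 0.15, 'q': array([-2.23377253e-01,  3.13313461e-01,  1.49825597e+00,  3.22713341e-05,
        1.33100548e+00, -2.23426432e-01]), 'joint_velocities': array([ 0.00044295, -0.00407108, -0.00211536,  0.00136105,  0.00200583,
        0.00032005]), 'tau': array([ 1.79854873e-03, -4.12368500e+01, -2.59796566e+01, -1.57318855e-04,
        3.17765021e-03, -3.62555340e-05]), 'position': array([5.24808035e-01, 5.15919398e-05, 2.30873125e-01]), 'tcp_rot': array([-7.07018950e-01,  3.21521905e-04,  3.50866634e-04,  7.07194441e-01]), 'contact_force': array([-0.74535906,  0.15786072,  0.40059449]), 'wrist_torque': array([-0.01315831,  0.02969297,  0.0008423 ]), 'grip_width': 0.08542365148695336}
```

View pics/scene0.png

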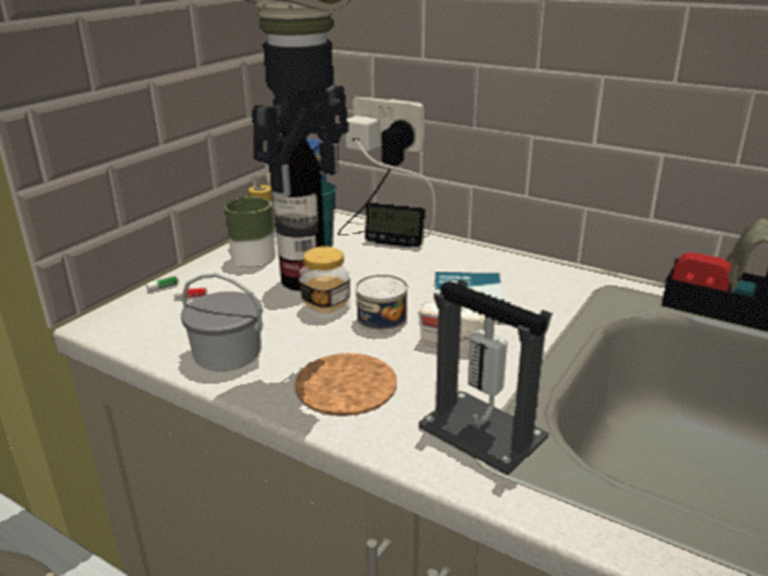

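View pics/side0.png

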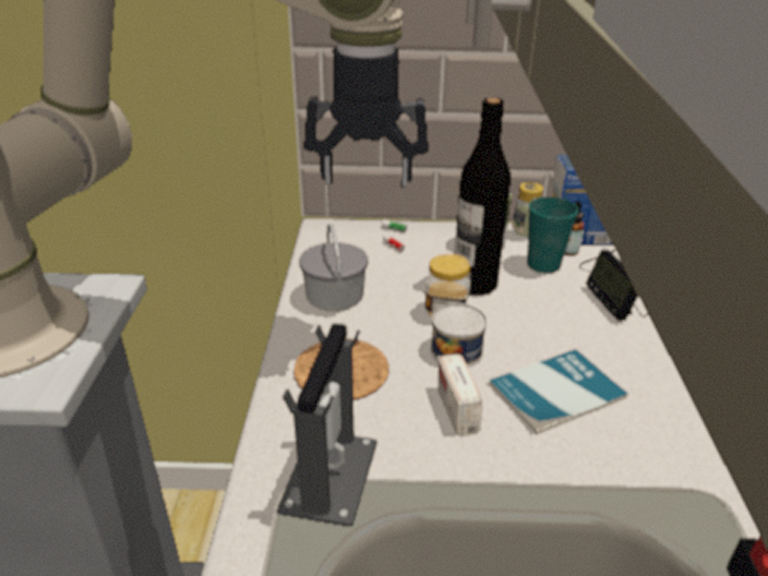

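View pics/wrist0.png

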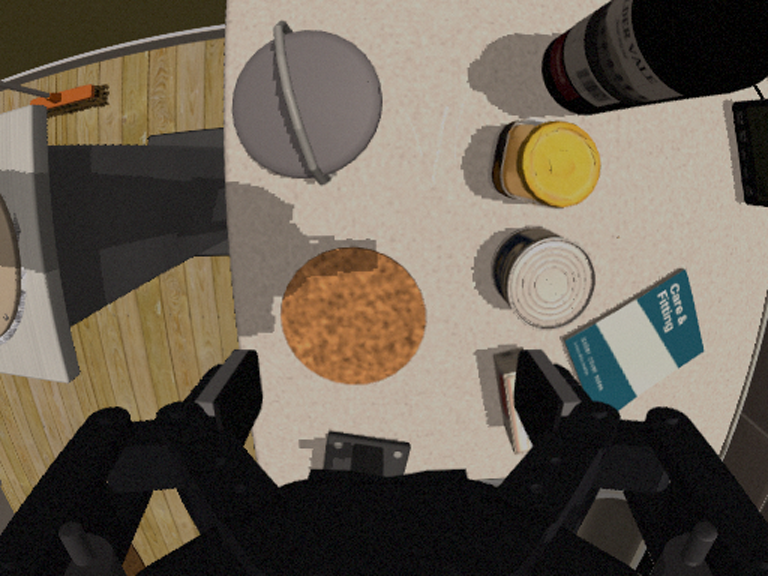

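Scene view: the pail is at (222,330) px, the mat at (347,383), and the stand with the scale at (490,370). Next I'll measure them from the depth clouds.

```bash
cat >> h.py <<'E'
def cloud(s):
    K=np.array(s['intrinsics']);d=s['depth'];v,u=np.mgrid[0:384,0:512]
    P=np.stack([(u-K[0,2])/K[0,0]*d,(v-K[1,2])/K[1,1]*d,d],-1)
    W=P@rot(s).T+np.array(s['eye']);W[d==0]=np.nan;return W
E
python3 - <<'E'
from h import *
np.set_printoptions(precision=4,suppress=True)
for n in('scene0','side0'):
    s=load(n);W=cloud(s);im=s['img'].astype(int);print(n)
    hsv=cv2.cvtColor(s['img'],cv2.COLOR_RGB2HSV)
    def sel(m,name):
        p=W[m&np.isfinite(W[...,2])];
        if len(p)<5: print(name,len(p));return p
        print(name,len(p),'mean',p.mean(0),'min',p.min(0),'max',p.max(0));return p
    X,Y,Z=W[...,0],W[...,1],W[...,2]
    work=(X>.25)&(X<.75)&(abs(Y)<.45)
    mat=work&(hsv[...,0]<20)&(hsv[...,1]>110)&(Z<.012)&(Z>0)&(Y<.2)&(X<.55)
    p=sel(mat,'mat')
    if len(p)>20: print(cv2.minEnclosingCircle(p[:,:2].astype(np.float32)))
    t=sel(work&(Z<.003)&(Z>-.01),'table')
    for lo,hi in((.16,.185),(.0075,.0125)):
        p=sel(work&(Z>lo)&(Z<hi)&(Y<-.08)&(X<.52)&(hsv[...,2]<90),f'stand {lo}')
        print(cv2.minAreaRect(p[:,:2].astype(np.float32)))
    p=sel(work&(Z>.064)&(Z<.077)&(Y>.05)&(X<.5),'lid'); print(cv2.minEnclosingCircle(p[:,:2].astype(np.float32)))
    p=sel(work&(Z>.08)&(Z<.14)&(Y>.05)&(X<.5),'bail')
    c,e=np.linalg.eigh(np.cov(p[:,:2].T));print(e[:,1],np.degrees(np.arctan2(e[1,1],e[0,1])),'zmax pts',p[p[:,2]>.114].mean(0))
E
```

```text
scene0
mat 2094 mean [ 0.4866 -0.0724  0.0054] min [ 0.4273 -0.1341  0.0002] max [ 0.55   -0.0068  0.0086]
((0.49211037158966064, -0.07039554417133331), 0.06523881107568741)
table 25648 mean [ 0.4823 -0.0821 -0.0007] min [ 0.3169 -0.45   -0.01  ] max [0.7499 0.4082 0.003 ]
stand 0.16 973 mean [ 0.4875 -0.2629  0.169 ] min [ 0.4612 -0.3185  0.16  ] max [ 0.5099 -0.1949  0.1755]
((0.4856453537940979, -0.25651898980140686), (0.12389957159757614, 0.046512238681316376), 88.69023895263672)
stand 0.0075 1515 mean [ 0.4809 -0.2592  0.0097] min [ 0.4428 -0.3232  0.0075] max [ 0.52   -0.1922  0.0125]
((0.49053868651390076, -0.257749080657959), (0.12156272679567337, 0.0787544995546341), 80.80236053466797)
lid 1531 mean [0.4415 0.1816 0.07  ] min [0.3238 0.0504 0.064 ] max [0.4998 0.3832 0.077 ]
((0.4045812487602234, 0.21776048839092255), 0.18265122175216675)
bail 2197 mean [0.4168 0.3486 0.1091] min [0.327  0.0526 0.08  ] max [0.5    0.3847 0.14  ]
[-0.2979  0.9546] 107.32988149220017 zmax pts [0.4179 0.3533 0.1262]
side0
mat 829 mean [ 0.5066 -0.07    0.0073] min [ 0.4337 -0.1311  0.0042] max 
[... 231 characters left out ...]
1721] min [ 0.4675 -0.3192  0.1601] max [ 0.5153 -0.2011  0.1771]
((0.4912262558937073, -0.259571373462677), (0.11900028586387634, 0.041810858994722366), 86.62934875488281)
stand 0.0075 371 mean [ 0.4776 -0.2903  0.0106] min [ 0.4482 -0.323   0.0075] max [ 0.5197 -0.209   0.0125]
((0.49277809262275696, -0.2626799941062927), (0.11123941838741302, 0.07252509891986847), 80.2680892944336)
lid 1015 mean [0.4487 0.1719 0.0713] min [0.3238 0.052  0.064 ] max [0.4999 0.3863 0.077 ]
((0.4038890600204468, 0.2188953161239624), 0.18519698083400726)
bail 1237 mean [0.4141 0.352  0.1097] min [0.3224 0.0519 0.08  ] max [0.499 0.388 0.14 ]
[-0.3729  0.9279] 111.89563539918366 zmax pts [0.4118 0.358  0.1265]
```

Run:
```python
from h import *
s=load('scene0');crop(s,'c1',270,180,375,315)
s=load('side0');crop(s,'c2',175,150,275,350)
```

```text
(no output)
```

View pics/c1.png

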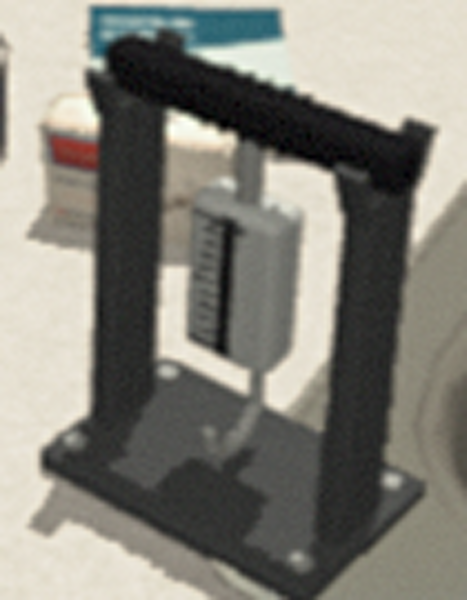

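View pics/c2.png

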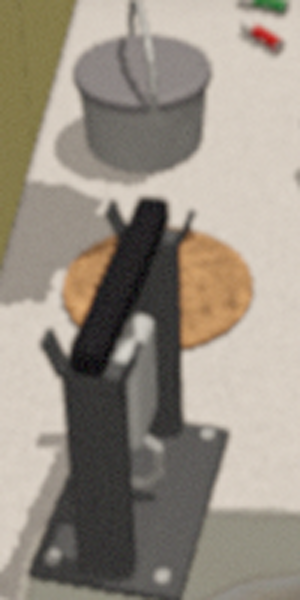

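Run:
```python
from h import *
from scipy.optimize import least_squares
np.set_printoptions(precision=4,suppress=True)
for n in('scene0','side0'):
    s=load(n);W=cloud(s);print(n)
    hsv=cv2.cvtColor(s['img'],cv2.COLOR_RGB2HSV)
    X,Y,Z=W[...,0],W[...,1],W[...,2]
    work=(X>.25)&(X<.52)&(Y<.33)&(Y>.08)
    p=W[work&(Z>.066)&(Z<.076)];print('lid',len(p),p.mean(0),p.min(0),p.max(0),cv2.minEnclosingCircle(p[:,:2].astype(np.float32)))
    b=W[work&(Z>.082)&(Z<.14)];
    c,e=np.linalg.eigh(np.cov(b[:,:2].T));print('bail',len(b),b.mean(0),b.min(0),b.max(0),np.degrees(np.arctan2(e[1,1],e[0,1])),np.sqrt(c))
    q=b[b[:,2]>.112];print('top',len(q),q.mean(0),q.min(0),q.max(0))
    w=W[work&(Z>.012)&(Z<.06)];r=46+ (w[:,2])/.071*7
    # wall circle fit
    f=least_squares(lambda a:np.hypot(w[:,0]-a[0],w[:,1]-a[1])-(.046+w[:,2]/.071*.006),[.42,.2],loss='soft_l1',f_scale=.002);print('wall',f.x)
    m=(Z>.171)&(Z<.18)&(Y<-.15)&(Y>-.36)&(X<.55)&(X>.4)&(hsv[...,2]<110)
    b=W[m];c,e=np.linalg.eigh(np.cov(b[:,:2].T));print('bar',len(b),b.mean(0),b.min(0),b.max(0),np.degrees(np.arctan2(e[1,1],e[0,1])),np.sqrt(c))
    print(cv2.minAreaRect(b[:,:2].astype(np.float32)))
    t=W[(Z<.004)&(Z>-.006)&(Y<.1)&(Y>-.2)&(X<.6)&(X>.4)]; print('table z',np.median(t[:,2]))
    jm=(hsv[...,1]<60)&(hsv[...,2]>100)&(Z>.06)&(Z<.14)&(Y<-.2)&(Y>-.32)&(X>.43)&(X<.54);j=W[jm];print('case',len(j),j.mean(0),j.min(0),j.max(0))
    jm=(Z>.017)&(Z<.05)&(Y<-.235)&(Y>-.28)&(X>.45)&(X<.53);j=W[jm];print('hook',len(j));
    v,u=np.where(jm);print(np.c_[u,v,j*1000].round(0)[::max(1,len(j)//25)])
```

```text
scene0
lid 883 [0.4607 0.116  0.0701] [0.4139 0.0803 0.0661] [0.5175 0.1655 0.0756] ((0.4671466052532196, 0.11258555948734283), 0.055003244429826736)
bail 137 [0.462  0.123  0.1103] [0.4505 0.081  0.0831] [0.4756 0.1639 0.1217] 104.37566790976358 [0.0016 0.0264]
top 79 [0.466  0.1075 0.1174] [0.4566 0.0811 0.1121] [0.4756 0.1384 0.1217]
wall [0.3755 0.0937]
bar 427 [ 0.4914 -0.2602  0.1733] [ 0.4761 -0.3176  0.171 ] [ 0.5108 -0.197   0.1755] 79.71747955621716 [0.0044 0.0354]
((0.4934394657611847, -0.2569866478443146), (0.12074465304613113, 0.017958300188183784), 79.51789093017578)
table z -0.00046089598030696344
case 796 [ 0.4886 -0.2629  0.1043] [ 0.471  -0.3163  0.06  ] [ 0.5192 -0.2121  0.14  ]
hook 98
[[ 326.  264.  509. -256.   42.]
 [ 329.  264.  509. -262.   45.]
 [ 328.  265.  510. -260.   41.]
 [ 327.  266.  507. -259.   41.]
 [ 326.  267.  509. -257.   37.]
 [ 329.  267.  511. -261.   37.]
 [ 328.  268.  508. -261.   37.]
 [ 327.  269.  507. -260.   35.]
 [ 326.  270.  508. -258.   32.]
 [ 329.  270.  511. -262.   31.]
 [ 328.  271.  508. -261.   31.]
 [ 327.  272.  508. -2
[... 1805 characters left out ...]
  37.]
 [ 229.  306.  515. -260.   37.]
 [ 226.  307.  510. -260.   33.]
 [ 228.  307.  513. -261.   35.]
 [ 224.  308.  506. -258.   29.]
 [ 226.  308.  510. -259.   30.]
 [ 228.  308.  513. -258.   30.]
 [ 220.  309.  499. -256.   24.]
 [ 222.  309.  503. -257.   25.]
 [ 224.  309.  506. -259.   28.]
 [ 226.  309.  510. -261.   30.]
 [ 228.  309.  513. -258.   27.]
 [ 220.  310.  499. -257.   23.]
 [ 222.  310.  503. -257.   23.]
 [ 224.  310.  506. -259.   26.]
 [ 226.  310.  510. -261.   27.]
 [ 220.  311.  499. -258.   22.]
 [ 222.  311.  503. -260.   23.]
 [ 224.  311.  506. -261.   25.]
 [ 219.  312.  498. -258.   19.]
 [ 221.  312.  501. -259.   20.]
 [ 223.  312.  504. -260.   22.]]
```

Run:
```python
from h import *
np.set_printoptions(precision=4,suppress=True)
def fish(W): pass
for n in('scene0','side0'):
    s=load(n);W=cloud(s);print(n)
    hsv=cv2.cvtColor(s['img'],cv2.COLOR_RGB2HSV)
    X,Y,Z=W[...,0],W[...,1],W[...,2]
    work=(X>.38)&(X<.56)&(Y<.2)&(Y>.03)
    p=W[work&(Z>.067)&(Z<.076)];print('lid',len(p),p.min(0),p.max(0),cv2.minEnclosingCircle(p[:,:2].astype(np.float32)))
    b=W[work&(Z>.082)&(Z<.14)];
    c,e=np.linalg.eigh(np.cov(b[:,:2].T));print('bail',len(b),b.mean(0),b.min(0),b.max(0),np.degrees(np.arctan2(e[1,1],e[0,1])),np.sqrt(c))
    q=b[b[:,2]>.114];print('top',len(q),q.mean(0),q.min(0),q.max(0))
    m=(hsv[...,0]<20)&(hsv[...,1]>110)&(Z<.015)&(Z>0)&(Y<.0)&(Y>-.2)&(X>.38)&(X<.6)
    p=W[m];print('mat',p.min(0),p.max(0),cv2.fitEllipse(cv2.convexHull(p[:,:2].astype(np.float32))))
    for nm,a in(('back',(X>.56)&(X<.75)&(Y<.2)&(Y>-.3)&(Z>.02)&(Z<.1)),):
        q=W[a];print(nm,len(q),q.min(0),q.max(0))
# wrist: project predicted points
s=load('wrist0');K=s['intrinsics']
def proj(P):
    c=rot(s).T@(np.array(P)-s['eye']);th=np.arctan2(np.hypot(c[0],c[1]),c[2]);ph=np.arctan2(c[1],c[0])
    return 1.5*np.array([K[0,2]+K[0,0]*th*np.cos(ph),K[1,2]+K[0,0]*th*np.sin(ph)])
print('matc',proj([.4935,-.071,.006]),'mat edges',proj([.4285,-.071,.006]),proj([.5585,-.071,.006]),proj([.4935,-.006,.006]),proj([.4935,-.136,.006]))
print('lid',[proj([.469+.053*np.cos(a),.105+.053*np.sin(a),.071]) for a in(0,1.57,3.14,4.71)])
```

```text
scene0
lid 1089 [0.4142 0.0504 0.067 ] [0.5167 0.1655 0.0756] ((0.4649392366409302, 0.10793446749448776), 0.058986663818359375)
bail 203 [0.4669 0.1043 0.1065] [0.4505 0.054  0.0822] [0.4819 0.1639 0.1217] 104.48141534201898 [0.0017 0.0356]
top 71 [0.4661 0.1072 0.1179] [0.4566 0.0813 0.1143] [0.4742 0.133  0.1217]
mat [ 0.4273 -0.1341  0.0002] [ 0.5538 -0.0068  0.0086] ((0.4908364415168762, -0.07017317414283752), (0.12561152875423431, 0.12863223254680634), 135.78851318359375)
back 3287 [ 0.6032 -0.1859  0.02  ] [0.7146 0.1811 0.0999]
side0
lid 857 [0.4179 0.0532 0.067 ] [0.5227 0.1639 0.0759] ((0.47093433141708374, 0.10869431495666504), 0.05736851319670677)
bail 103 [0.4747 0.0905 0.1062] [0.456  0.0519 0.0823] [0.4864 0.1635 0.1257] 104.1730221253283 [0.0016 0.0332]
top 35 [0.4719 0.1019 0.1199] [0.4628 0.0818 0.115 ] [0.4781 0.132  0.1257]
mat [ 0.4337 -0.1311  0.0042] [ 0.5562 -0.0141  0.0104] ((0.4952588677406311, -0.07147899270057678), (0.12343409657478333, 0.12604515254497528), 17.93556785583496)
back 3815 [ 0.6092 -0.1885  0.02  ] [0.7495 0.158  0.0999]
matc [352.1809 322.7654] mat edges [280.3463 322.1101] [425.8926 322.7118] [350.4603 250.2656] [354.2553 387.4172]
lid [array([383.3183, 107.235 ]), array([305.3296,  35.3236]), array([230.8027, 114.283 ]), array([305.543 , 186.1827])]
```

Call:
{"name": "servo_tool", "arguments": {
  "moves": [
    [0,[-0.002,0,-0.01],0],
    [0,[-0.003,0,-0.03],0],
    [0,[-0.004,0,-0.04],0],
    [0,[-0.005,0,-0.045],0],
    [0,[-0.005,0,-0.045],0],
    [0,[-0.004,0,-0.04],0],
    [0,[-0.004,0,-0.03],0],
    [0,[-0.0025,0,-0.018],0],
    [0,[0,0,0],10],
    [0,[0,0,0],0]
  ]
}}

```text
t: 1.4
position: [0.4954, -0.258, 0.2312]
tcp_rot: [-0.704, 0.061, -0.061, 0.705]
contact_force: [0.0, 0.2, 0.3]
grip_width: 0.0854
```

Run:
```python
from h import *
s=snap('wrist','w1');snap('scene','s1')
st=robot.state();print(st['position'],R.from_quat(st['tcp_rot']).as_matrix().round(4),st['q'],s['eye'],st['t'])
```

```text
[ 0.49552781 -0.2577321   0.23130786] [[ 9.855e-01 -0.000e+00  1.698e-01]
 [-1.698e-01  1.000e-04  9.855e-01]
 [-1.000e-04 -1.000e+00  1.000e-04]] [-6.89393627e-01  3.87182055e-01  1.39386995e+00  6.32106744e-05
  1.36064235e+00 -5.18798655e-01] [ 0.50703827 -0.19136597  0.37405476] 1.5
```

View pics/w1.png

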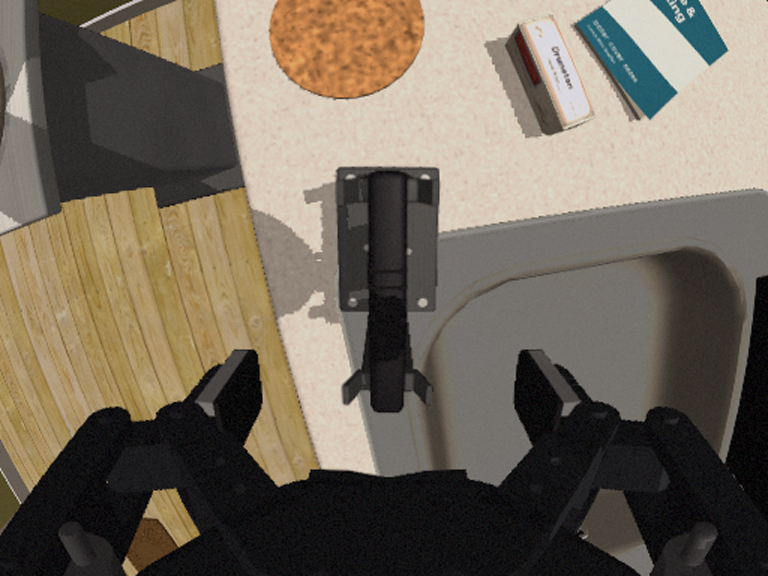

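View pics/s1.png

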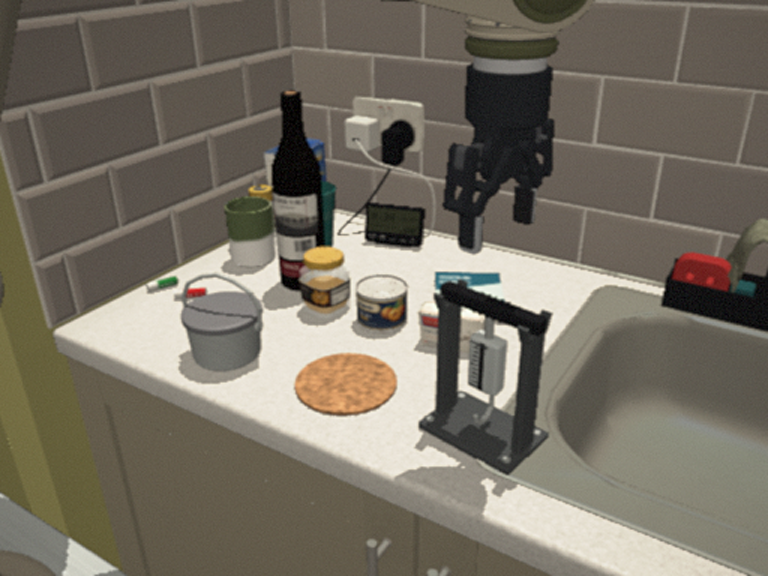

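The wrist view shows the bar vertical at u≈387, centred between the fingers. Next I'll check its position along y.

Run:
```python
from h import *
s=load('w1');K=s['intrinsics'];Rm=rot(s)
def proj(P):
    c=Rm.T@(np.array(P)-s['eye']);th=np.arctan2(np.hypot(c[0],c[1]),c[2]);ph=np.arctan2(c[1],c[0])
    return 1.5*np.array([K[0,2]+K[0,0]*th*np.cos(ph),K[1,2]+K[0,0]*th*np.sin(ph)])
c=np.array([.4955,-.258]);y=np.array([np.sin(np.radians(10)),np.cos(np.radians(10))])
for t in(-.062,.062): print(proj([*(c+t*y),.174]))
for a in(-.062,.062):
  for b in (-.042,.042): print('base',proj([*(c+a*y+b*np.array([y[1],-y[0]])),.01]))
print(proj([.493,-.07+.0,.006]),proj([.493,-.135,.006]))
```

```text
[387.53100304 418.37338638]
[387.75194814 174.50358422]
base [339.11109553 314.36580534]
base [435.755298   314.42196707]
base [335.76572182 169.32362264]
base [439.31734454 169.39970509]
[344.87224128  25.31046519] [358.23283426  98.3323307 ]
```

Call:
{"name": "servo_tool", "arguments": {
  "moves": [
    [0,[0,0.01,0.001],0],
    [0,[0,0.02,0],0],
    [0,[0,0.025,0],0],
    [0,[0,0.02,0],0],
    [0,[0,0.01,0],0],
    [0.5,[0,0,0],0],
    [1,[0,0,0],0],
    [1,[0,0,0],0],
    [1,[0,0,0],0],
    [1,[0,0,0],0]
  ],
  "newtons": 80
}}

```text
t: 2.75
position: [0.4959, -0.2572, 0.1469]
tcp_rot: [0.705, -0.061, 0.062, -0.704]
contact_force: [0.2, 0.9, 4.9]
grip_width: 0.017
```

Run:
```python
from h import *
s=snap('wrist','w2');s=snap('scene','s2');crop(s,'s2c',260,100,400,320)
st=robot.state();print(st)
```

```text
{'t': 2.85, 'q': array([-6.88147523e-01,  4.62371097e-01,  1.51167875e+00,  5.50135869e-05,
        1.16637328e+00, -5.13714061e-01]), 'joint_velocities': array([-0.001072  , -0.00032691,  0.00214514,  0.00143808, -0.00071458,
       -0.00021222]), 'tau': array([-2.00190176e-01, -4.31439471e+01, -2.25924253e+01, -3.72248108e-02,
       -2.34796386e-01,  8.65446869e-03]), 'position': array([ 0.49591697, -0.25717436,  0.14695857]), 'tcp_rot': array([ 0.70463734, -0.06124983,  0.06195215, -0.70419927]), 'contact_force': array([-0.79174212,  0.49832458,  5.60911851]), 'wrist_torque': array([0.09042522, 0.11845437, 0.01139148]), 'grip_width': 0.016835124754735576}
```

View pics/s2c.png

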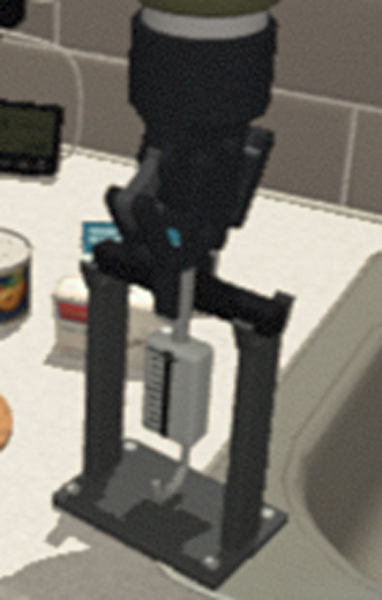

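Call:
{"name": "servo_tool", "arguments": {
  "moves": [
    [1,[0,-0.005,0],0],
    [1,[0,-0.01,0],0],
    [1,[0,-0.015,0],0],
    [1,[0,-0.025,0],0],
    [1,[0,-0.03,0],0],
    [1,[0,-0.03,0],0],
    [1,[0,-0.03,0],0],
    [1,[0,-0.02,0],0],
    [1,[0,-0.01,0],0],
    [1,[0,0,0],0]
  ]
}}

```text
t: 4.1
position: [0.4957, -0.257, 0.3217]
tcp_rot: [0.705, -0.061, 0.062, -0.704]
contact_force: [0.2, 0.7, -1.6]
grip_width: 0.0166
```

Run:
```python
from h import *
s=snap('scene','s3');s2=snap('side','d3');snap('wrist','w3')
st=robot.state();print(st['t'],st['position'],st['contact_force'],st['wrist_torque'])
W=cloud(load('side0'));X,Y,Z=W[...,0],W[...,1],W[...,2]
b=W[(Z>.15)&(Z<.33)&(Y>-.1)&(Y<.3)&(X>.57)&(X<.8)];print(b.min(0),b.max(0),len(b))
```

```text
4.25 [ 0.49549021 -0.25687532  0.32039189] [ 0.607486    0.51451532 -1.02477613] [ 0.05168693 -0.00634509  0.01158674]
[ 0.5700259  -0.0150793   0.15003621] [0.73093035 0.16325252 0.32970958] 2223
```

View pics/s3.png

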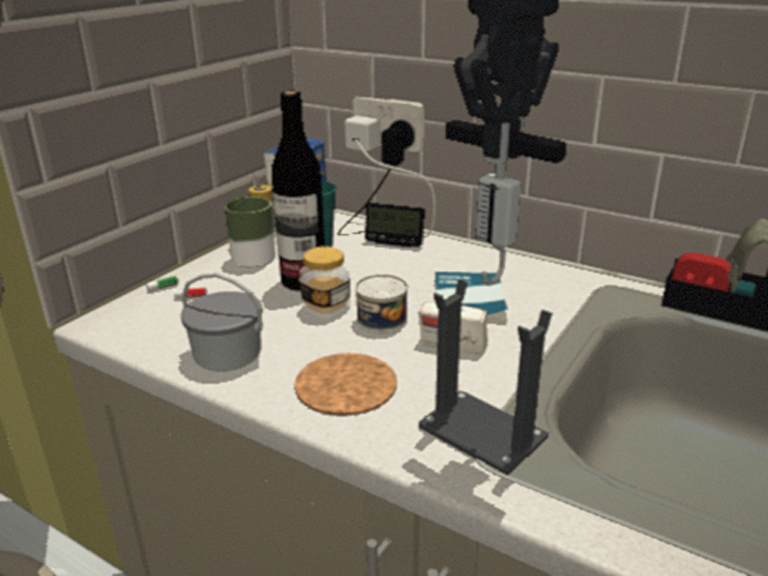

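View pics/d3.png

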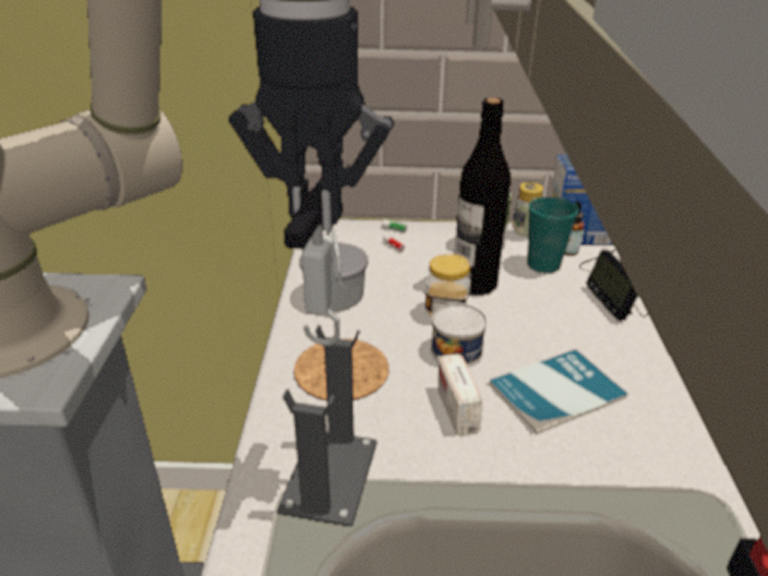

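Run:
```python
from h import *
np.set_printoptions(precision=4,suppress=True)
for n in('s3','d3'):
    s=load(n);W=cloud(s);X,Y,Z=W[...,0],W[...,1],W[...,2]
    near=(abs(X-.4955)<.06)&(abs(Y+.257)<.075)
    d=W[near&(Z>.315)&(Z<.36)]; 
    ax=np.array([.1736,.9848])
    t=(d[:,:2]-[.4955,-.257])@ax
    for lo,hi in((-.07,-.045),(-.045,-.02),(.02,.045),(.045,.07)):
        q=d[(t>lo)&(t<hi)];print(n,lo,len(q),q.mean(0),q[:,2].max(),q[:,2].min(),t.min(),t.max())
    for lo in np.arange(.19,.32,.015):
        q=W[near&(Z>lo)&(Z<lo+.015)];print(lo,len(q),q.mean(0) if len(q) else '')
```

```text
s3 -0.07 238 [ 0.4808 -0.3101  0.3413] 0.349059716021895 0.33107578180444674 -0.06239171464288721 0.060765104824421136
s3 -0.045 262 [ 0.4829 -0.2879  0.3419] 0.3489462578540766 0.331030175975211 -0.06239171464288721 0.060765104824421136
s3 0.02 210 [ 0.4941 -0.2236  0.3417] 0.3489898531788109 0.3306685640527733 -0.06239171464288721 0.060765104824421136
s3 0.045 125 [ 0.4976 -0.2039  0.3416] 0.3488683127587821 0.3307052285741976 -0.06239171464288721 0.060765104824421136
0.19 70 [ 0.4944 -0.2576  0.1988]
0.20500000000000002 54 [ 0.4986 -0.2579  0.2113]
0.22000000000000003 27 [ 0.5033 -0.2594  0.2268]
0.23500000000000004 176 [ 0.4864 -0.2597  0.2448]
0.25000000000000006 263 [ 0.486  -0.2604  0.2576]
0.26500000000000007 280 [ 0.4862 -0.26    0.2725]
0.2800000000000001 280 [ 0.4862 -0.2604  0.2876]
0.2950000000000001 267 [ 0.4888 -0.2591  0.3011]
0.3100000000000001 95 [ 0.4897 -0.2579  0.3191]
d3 -0.07 289 [ 0.4894 -0.3129  0.3431] 0.3497237910513928 0.33249341711122027 -0.06156169813517843 0.041819875278746914
d3 -0.045 197 [ 0.4951 -0.2899  0.3463] 0.3502846988915462 0.33356043250591827 -0.06156169813517843 0.041819875278746914
d3 0.02 20 [ 0.4975 -0.2287  0.3488] 0.35000775622770997 0.34727356548720445 -0.06156169813517843 0.041819875278746914<stdin>:10: RuntimeWarning: Mean of empty slice.
  ret = um.true_divide(
Traceback (most recent call last):
ValueError: zero-size array to reduction operation maximum which has no identity
```

Call:
{"name": "servo_tool", "arguments": {
  "moves": [
    [1,[-0.0015,0,0.012],0],
    [1,[-0.003,0,0.025],0],
    [1,[-0.005,0,0.04],0],
    [1,[-0.006,0,0.047],0],
    [1,[-0.007,0,0.05],0],
    [1,[-0.007,0,0.052],0],
    [1,[-0.006,0,0.05],0],
    [1,[-0.005,0,0.045],0],
    [1,[-0.0045,0,0.035],0],
    [1,[-0.002,0,0.017],0]
  ]
}}

```text
t: 5.5
position: [0.5136, 0.1205, 0.3211]
tcp_rot: [-0.704, 0.061, -0.061, 0.705]
contact_force: [-0.5, -0.5, -1.6]
grip_width: 0.0168
```

Call:
{"name": "servo_tool", "arguments": {
  "moves": [
    [1,[0,0,0],-4],
    [1,[0,0,0],-8],
    [1,[0,0,0],-8],
    [1,[0,0,0],-4.3],
    [1,[0,0,0],0],
    [1,[0,0,0],0]
  ]
}}

```text
t: 6.25
position: [0.5141, 0.1183, 0.3212]
tcp_rot: [0.702, 0.087, -0.087, -0.702]
contact_force: [-0.5, -0.5, -2.2]
grip_width: 0.0169
```

Run:
```python
from h import *
st=robot.state();print(st['t'],st['position'],st['contact_force'],R.from_quat(st['tcp_rot']).as_matrix().round(4))
s=snap('scene','s4');s2=snap('side','d4');snap('wrist','w4')
crop(s,'s4c',90,0,290,260)
```

```text
6.25 [0.51409881 0.11833483 0.32124402] [-0.48551248 -0.53602264 -2.24703834] [[ 9.694e-01 -1.000e-04 -2.453e-01]
 [ 2.453e-01 -1.000e-04  9.694e-01]
 [-1.000e-04 -1.000e+00 -0.000e+00]]
```

View pics/s4.png

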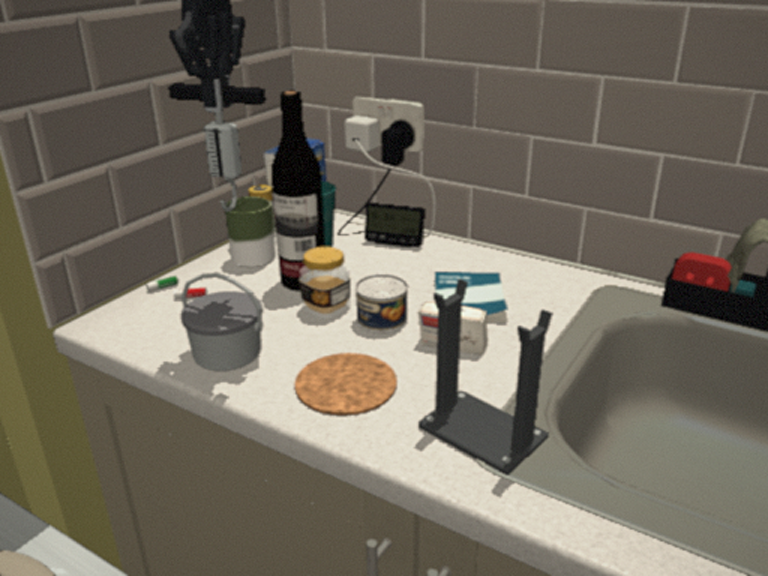

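View pics/w4.png

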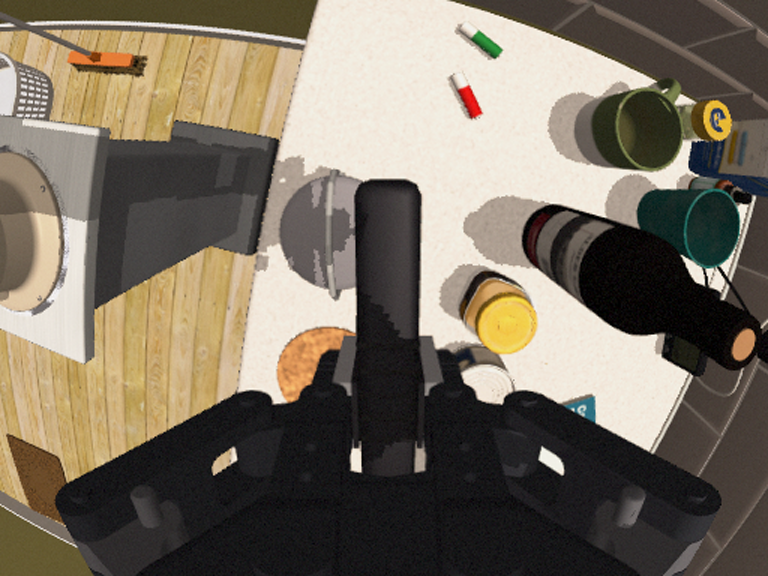

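Call:
{"name": "servo_tool", "arguments": {
  "moves": [
    [1,[0,0.006,0],0],
    [1,[0,0.012,0],0],
    [1,[0,0.018,0],0],
    [1,[0,0.02,0],0],
    [1,[0,0.02,0],0],
    [1,[0,0.015,0],0],
    [1,[0,0.009,0],0],
    [1,[0,0,0],0]
  ]
}}

```text
t: 7.4
position: [0.5141, 0.1185, 0.2209]
tcp_rot: [-0.702, -0.088, 0.088, 0.702]
contact_force: [-0.5, -0.2, -1.8]
grip_width: 0.0168
```

Run:
```python
from h import *
np.set_printoptions(precision=4,suppress=True)
st=robot.state();print(st['t'],st['position'],st['contact_force'])
s=snap('scene','s5');s2=snap('side','d5')
crop(s,'s5c',100,60,220,260);crop(s2,'d5c',170,60,290,220)
W=cloud(s);X,Y,Z=W[...,0],W[...,1],W[...,2]
x=np.array([.9694,.2453]);o=st['position'][:2]
A=(W[...,:2]-o)@x;B=(W[...,:2]-o)@[-.2453,.9694]
for lo in np.arange(.078,.14,.006):
    q=(Z>lo)&(Z<lo+.006)&(abs(B)<.025)&(A>-.07)&(A<.03)
    print(round(lo,3),np.sort(A[q])[::max(1,q.sum()//12)]*1000)
```

```text
7.4 [0.5141 0.1185 0.2209] [-0.5298 -0.1794 -1.7833]
0.078 []
0.084 []
0.09 [-10.7519  -6.0485  -3.4215  -3.0851  -2.7057  -0.8351  -0.6621  -0.5115
   1.6587   2.952    4.9731   7.5192   9.4083]
0.096 [-17.2254 -17.1372 -11.9402 -10.9902  -0.0265   2.3243   6.0159   6.3872
   6.7765   7.436    8.1689   9.2001   9.6002  10.565   10.7405]
0.102 [-20.9562 -19.2612 -18.3881 -18.1734 -17.6818 -15.8436 -15.087  -13.4382
 -11.6585  10.3766  10.3982  11.0794  11.8021  11.9682  12.4349  12.5916
  13.6799  15.049 ]
0.108 [-51.2583 -51.2217 -51.1181 -49.4254 -49.3598 -49.193  -48.2157 -46.6885
 -46.5883 -20.2491 -18.8598 -18.1528 -17.5363   9.9771  10.3992  11.3277
  11.4836  11.8679  12.7348  13.0337]
0.114 [-52.4061 -51.5331 -50.6255 -50.2326 -49.8651 -49.4259 -49.1014 -48.467
 -48.1302 -47.8421 -47.501  -46.1372  11.7986]
0.12 [-54.8118 -51.1745 -50.2235 -49.8683 -49.8087 -49.5499 -49.1081 -48.8887
 -48.8087 -47.9799 -47.1257   5.2616   6.3089  10.7912  11.4935  11.5255
  12.4284  14.2053]
0.126 [-2.4467  0.1131  5.1643  7.8857]
0.132 [-9.5611 -9.5203 -8.3954 -6.8943 -3.7828 -2.4074]
0.138 [-15.444  -13.4464 -12.9974 -12.654  -12.3036 -11.7345 -11.2037 -10.9723
 -10.7723 -10.4507  -9.8569  -8.2854  -6.3824  -2.255    4.7953]
```

View pics/s5c.png

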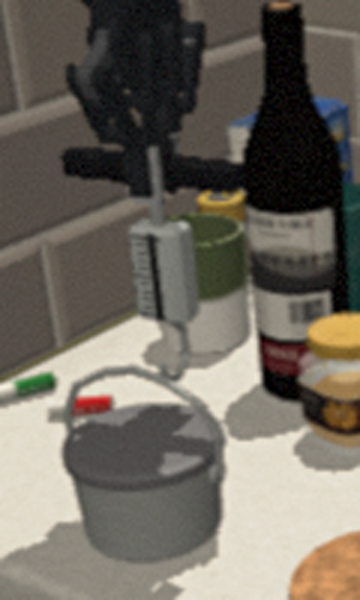

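View pics/d5c.png

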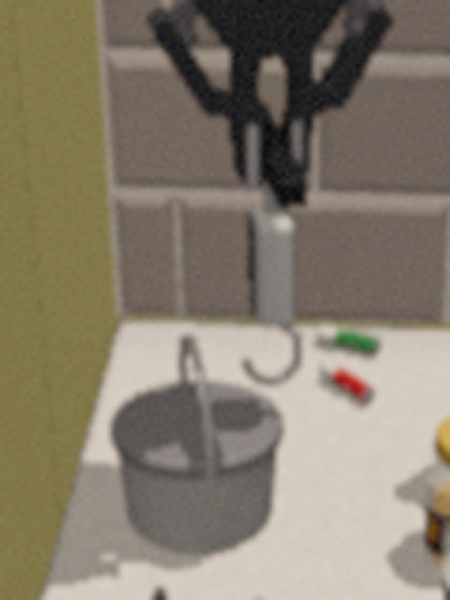

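Call:
{"name": "servo_tool", "arguments": {
  "moves": [
    [1,[-0.004,0,0],0],
    [1,[-0.007,0,0],0],
    [1,[-0.008,0,0],0],
    [1,[-0.008,0,0],0],
    [1,[-0.008,0,0],0],
    [1,[-0.007,0,0],0],
    [1,[-0.004,0,0],0],
    [1,[0,0,0],0]
  ]
}}

```text
t: 8.5
position: [0.4695, 0.1071, 0.2214]
tcp_rot: [-0.702, -0.088, 0.088, 0.702]
contact_force: [0.5, -0.1, -1.6]
grip_width: 0.0168
```

Run:
```python
from h import *
st=robot.state();print(st['t'],st['position'],st['contact_force'])
s=snap('scene','s6');s2=snap('side','d6')
crop(s,'s6c',110,80,200,220);crop(s2,'d6c',170,80,270,210)
```

```text
8.5 [0.46949207 0.10705975 0.22138174] [ 0.53607346 -0.13848501 -1.55394577]
```

View pics/s6c.png

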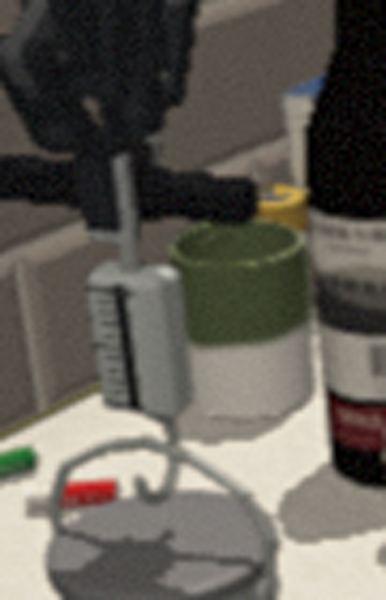

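View pics/d6c.png

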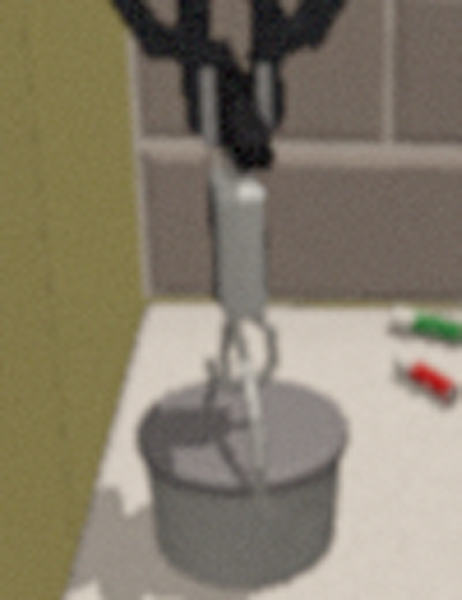

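The bail is in the hook's mouth, so I'll lift in steps and watch the force.

Call:
{"name": "servo_tool", "arguments": {
  "moves": [
    [1,[0,-0.003,0],0],
    [1,[0,-0.005,0],0],
    [1,[0,-0.006,0],0],
    [1,[0,-0.006,0],0],
    [1,[0,-0.005,0],0],
    [1,[0,-0.003,0],0],
    [1,[0,-0.002,0],0],
    [1,[0,0,0],0],
    [1,[0,0,0],0]
  ]
}}

```text
t: 9.72
position: [0.4695, 0.1071, 0.2511]
tcp_rot: [-0.702, -0.088, 0.088, 0.702]
contact_force: [-0.3, -0.1, -3.3]
grip_width: 0.0168
```

Call:
{"name": "servo_tool", "arguments": {
  "moves": [
    [1,[0,-0.003,0],0],
    [1,[0,-0.004,0],0],
    [1,[0,-0.003,0],0],
    [1,[0,0,0],0],
    [1,[0,0,0],0]
  ]
}}

```text
t: 10.35
position: [0.4695, 0.1071, 0.2612]
tcp_rot: [-0.702, -0.088, 0.088, 0.702]
contact_force: [-0.3, -0.0, -4.2]
grip_width: 0.017
```

```bash
cat > lid.py <<'E'
from h import *
import sys
n=sys.argv[1]
np.set_printoptions(precision=4,suppress=True)
st=robot.state();print(st['t'],st['position'],st['contact_force'])
s=snap('scene','s'+n)
W=cloud(s);d=np.linalg.norm(W[...,:2]-st['position'][:2],axis=-1);Z=W[...,2]
q=W[(d<.05)&(Z>.055)&(Z<.13)];h,e=np.histogram(q[:,2],bins=np.arange(.055,.13,.0015));k=h.argmax()
m=q[abs(q[:,2]-e[k]-.00075)<.003];print('lid z',m[:,2].mean(),len(m),'clear vs start',m[:,2].mean()-.0701)
A=np.c_[m[:,:2]-m[:,:2].mean(0),np.ones(len(m))];print('tilt',np.degrees(np.linalg.lstsq(A,m[:,2],rcond=None)[0][:2]))
b=W[(d<.02)&(Z>e[k]+.035)&(Z<e[k]+.06)];
E
python3 lid.py 7
```

```text
10.35 [0.4695 0.1071 0.2612] [-0.288  -0.0043 -4.1682]
lid z 0.07028065982487289 924 clear vs start 0.0001806598248728919
tilt [-0.1209  0.2562]
```

Call:
{"name": "servo_tool", "arguments": {
  "moves": [
    [1,[0,-0.002,0],0],
    [1,[0,-0.003,0],0],
    [1,[0,-0.003,0],0],
    [1,[0,-0.002,0],0],
    [1,[0,0,0],0],
    [1,[0,0,0],0]
  ]
}}

```text
t: 11.15
position: [0.4696, 0.1071, 0.2712]
tcp_rot: [0.702, 0.088, -0.088, -0.702]
contact_force: [0.1, 0.7, -6.6]
grip_width: 0.0165
```

```bash
python3 lid.py 8
```

```text
11.15 [0.4696 0.1071 0.2712] [ 0.0625  0.7421 -6.5645]
lid z 0.07182722360756823 894 clear vs start 0.0017272236075682318
tilt [ 0.3564 -1.7729]
```

Call:
{"name": "servo_tool", "arguments": {
  "moves": [
    [1,[0,-0.002,0],0],
    [1,[0,-0.002,0],0],
    [1,[0,-0.002,0],0],
    [1,[0,0,0],0],
    [1,[0,0,0],0]
  ]
}}

```text
t: 11.82
position: [0.4696, 0.1071, 0.2772]
tcp_rot: [-0.702, -0.088, 0.088, 0.702]
contact_force: [-0.5, 0.3, -5.6]
grip_width: 0.0165
```

```bash
python3 lid.py 9; python3 -c "
from h import *
crop(load('s9'),'s9c',100,60,220,260)"
```

```text
11.825 [0.4696 0.1071 0.2772] [-0.4665  0.2518 -5.6158]
lid z 0.07635436736067244 884 clear vs start 0.006254367360672447
tilt [ 0.4684 -1.9656]
```

View pics/s9c.png

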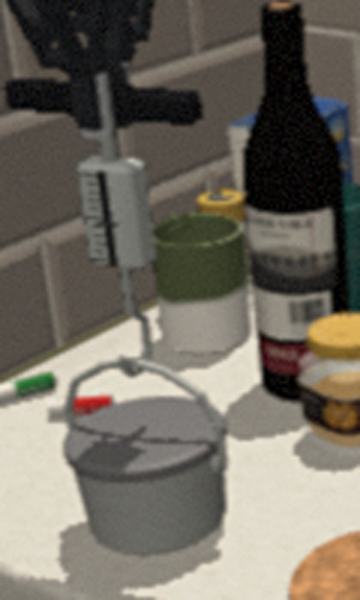

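Call:
{"name": "servo_tool", "arguments": {
  "moves": [
    [1,[0,-0.002,0],0],
    [1,[0,-0.003,0],0],
    [1,[0,-0.004,0],0],
    [1,[0,-0.003,0],0],
    [1,[0,-0.002,0],0],
    [1,[0,-0.001,0],0],
    [1,[0,0,0],0],
    [1,[0,0,0],0]
  ]
}}

```text
t: 12.88
position: [0.4695, 0.1071, 0.2922]
tcp_rot: [-0.702, -0.088, 0.088, 0.702]
contact_force: [-0.0, 0.7, -5.2]
grip_width: 0.0167
```

```bash
python3 lid.py 10
```

```text
12.875 [0.4695 0.1071 0.2922] [-0.039   0.6564 -5.1798]
lid z 0.09147543738655507 870 clear vs start 0.021375437386555077
tilt [ 0.2389 -1.8795]
```

Call:
{"name": "servo_tool", "arguments": {
  "moves": [
    [1,[0,0,0],0],
    [1,[0,0,0],0],
    [1,[0,0,0],0],
    [1,[0,0,0],0],
    [1,[0,0,0],0],
    [1,[0,0,0],0],
    [1,[0,0,0],0],
    [1,[0,0,0],0],
    [1,[0,0,0],0],
    [1,[0,0,0],0]
  ]
}}

```text
t: 14.18
position: [0.4696, 0.1071, 0.2923]
tcp_rot: [-0.702, -0.088, 0.088, 0.702]
contact_force: [0.3, 0.1, -6.4]
grip_width: 0.0165
```

```bash
python3 lid.py 11
```

```text
14.175 [0.4696 0.1071 0.2923] [ 0.2748  0.0565 -6.3568]
lid z 0.09174735511803349 872 clear vs start 0.021647355118033493
tilt [ 0.2664 -1.9156]
```

Call:
{"name": "servo_tool", "arguments": {
  "moves": [
    [1,[0,0,0],0],
    [1,[0,0,0],0],
    [1,[0,0,0],0],
    [1,[0,0,0],0],
    [1,[0,0,0],0],
    [1,[0,0,0],0],
    [1,[0,0,0],0],
    [1,[0,0,0],0],
    [1,[0,0,0],0],
    [1,[0,0,0],0]
  ]
}}

```text
t: 15.48
position: [0.4696, 0.1071, 0.2923]
tcp_rot: [-0.702, -0.088, 0.088, 0.702]
contact_force: [-0.4, 0.4, -6.1]
grip_width: 0.0165
```

```bash
python3 lid.py 12
python3 - <<'E'
from h import *
snap('side','d12')
E
```

```text
15.475 [0.4696 0.1071 0.2923] [-0.4202  0.4362 -6.0529]
lid z 0.09171150066806427 877 clear vs start 0.021611500668064276
tilt [ 0.3629 -1.9295]
```

View pics/s12.png

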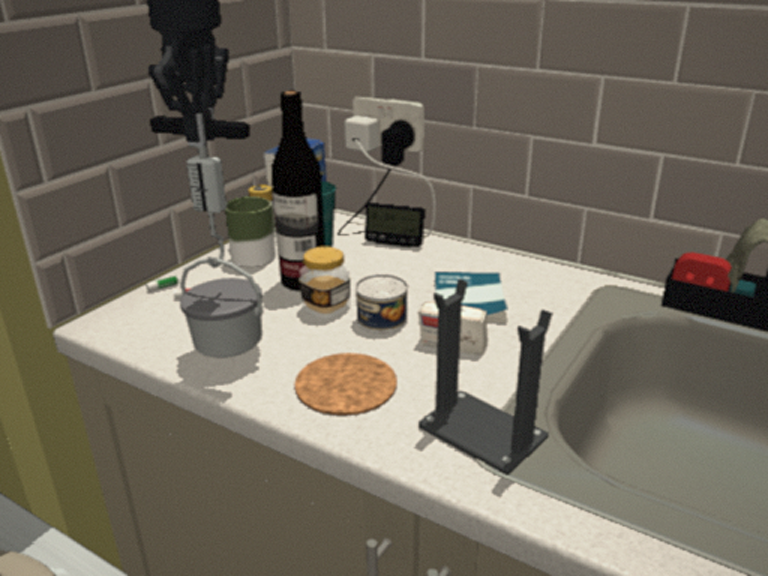

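```bash
cat > pail.py <<'E'
from h import *
from scipy.optimize import least_squares
import sys
def lidc(s,zl,guess):
    W=cloud(s);d=np.linalg.norm(W[...,:2]-guess,axis=-1);Z=W[...,2]
    m=((d<.07)&(abs(Z-zl)<.005)).astype(np.uint8)
    m=cv2.morphologyEx(m,cv2.MORPH_CLOSE,np.ones((5,5)))
    n,l,st,c=cv2.connectedComponentsWithStats(m);k=1+st[1:,4].argmax()
    p=W[(l==k)&(abs(Z-zl)<.006)][:,:2]
    h=cv2.convexHull(p.astype(np.float32))[:,0]
    f=least_squares(lambda a:np.hypot(*(h-a).T)-.053,guess,loss='soft_l1',f_scale=.001)
    return f.x,np.abs(f.fun).mean(),len(p)
if __name__=='__main__':
    for n,zl in (('s0x',0),):pass
    for n,zl in (('scene0',.0702),('side0',.072),('s12',.0917),('d12',.0937)): print(n,lidc(load(n),zl,np.array([.468,.107])))
    for n in('scene0','side0','s12','d12'):
        s=load(n);W=cloud(s);hsv=cv2.cvtColor(s['img'],cv2.COLOR_RGB2HSV);X,Y,Z=[W[...,i] for i in range(3)]
        m=(hsv[...,0]<20)&(hsv[...,1]>110)&(Z<.015)&(Z>0)&(Y<.0)&(Y>-.2)&(X>.38)&(X<.6)
        h=cv2.convexHull(W[m][:,:2].astype(np.float32))[:,0]
        f=least_squares(lambda a:np.hypot(*(h-a).T)-.065,[.49,-.07],loss='soft_l1',f_scale=.001);print('mat',n,f.x)
E
python3 pail.py
```

```text
scene0 (array([0.46669891, 0.10773577]), np.float64(0.001350150609526153), 1140)
side0 (array([0.4704249 , 0.10876404]), np.float64(0.0011291060219650385), 863)
s12 (array([0.46603361, 0.10589079]), np.float64(0.0013687592330213656), 1117)
d12 (array([0.47008487, 0.10685302]), np.float64(0.0013640198438374055), 836)
mat scene0 [ 0.4919615  -0.07082064]
mat side0 [ 0.49429262 -0.07323917]
mat s12 [ 0.49140613 -0.07030799]
mat d12 [ 0.49417521 -0.06951326]
```

Call:
{"name": "servo_tool", "arguments": {
  "moves": [
    [1,[-0.0001,0,-0.001],0],
    [1,[-0.0002,0,-0.002],0],
    [1,[-0.0003,0,-0.003],0],
    [1,[-0.0004,0,-0.004],0],
    [1,[-0.0005,0,-0.005],0],
    [1,[-0.0007,0,-0.006],0],
    [1,[-0.0008,0,-0.007],0],
    [1,[-0.0009,0,-0.008],0],
    [1,[-0.001,0,-0.009],0],
    [1,[-0.0011,0,-0.01],0]
  ]
}}

```text
t: 16.82
position: [0.4774, 0.0516, 0.2923]
tcp_rot: [0.702, 0.088, -0.088, -0.702]
contact_force: [0.2, 0.2, -6.7]
grip_width: 0.0165
```

Call:
{"name": "servo_tool", "arguments": {
  "moves": [
    [1,[-0.0011,0,-0.0108],0],
    [1,[-0.0011,0,-0.0108],0],
    [1,[-0.0011,0,-0.0108],0],
    [1,[-0.0012,0,-0.0108],0],
    [1,[-0.0012,0,-0.0108],0],
    [1,[-0.0011,0,-0.0108],0]
  ]
}}

```text
t: 17.58
position: [0.4869, -0.0129, 0.2923]
tcp_rot: [-0.702, -0.088, 0.088, 0.702]
contact_force: [-0.4, -0.1, -6.1]
grip_width: 0.0165
```

Call:
{"name": "servo_tool", "arguments": {
  "moves": [
    [1,[-0.0011,0,-0.01],0],
    [1,[-0.001,0,-0.009],0],
    [1,[-0.0009,0,-0.008],0],
    [1,[-0.0008,0,-0.007],0],
    [1,[-0.0007,0,-0.006],0],
    [1,[-0.0005,0,-0.005],0],
    [1,[-0.0004,0,-0.004],0],
    [1,[-0.0003,0,-0.003],0],
    [1,[-0.0002,0,-0.002],0],
    [1,[-0.0001,0,-0.001],0]
  ]
}}

```text
t: 18.82
position: [0.4946, -0.067, 0.2923]
tcp_rot: [-0.702, -0.088, 0.088, 0.702]
contact_force: [0.0, -0.7, -5.5]
grip_width: 0.0165
```

Call:
{"name": "servo_tool", "arguments": {
  "moves": [
    [1,[0,0,0],0],
    [1,[0,0,0],0],
    [1,[0,0,0],0],
    [1,[0,0,0],0],
    [1,[0,0,0],0],
    [1,[0,0,0],0]
  ]
}}

```text
t: 19.58
position: [0.4945, -0.0669, 0.2923]
tcp_rot: [0.702, 0.088, -0.088, -0.702]
contact_force: [-0.1, 0.5, -5.3]
grip_width: 0.0166
```

```bash
python3 lid.py 13
python3 - <<'E'
from h import *
from pail import lidc
d=snap('side','d13')
g=np.array([.492,-.07]);print(lidc(load('s13'),.0917,g),lidc(d,.0937,g+[.002,0]))
E
```

```text
19.575 [ 0.4945 -0.0669  0.2923] [-0.0797  0.5233 -5.2815]
lid z 0.09190363014411244 1139 clear vs start 0.02180363014411245
tilt [ 0.3939 -1.9661]
(array([ 0.49240387, -0.0678602 ]), np.float64(0.0013930200331581707), 1414) (array([ 0.49516646, -0.06613773]), np.float64(0.001090219042820361), 1185)
```

View pics/s13.png

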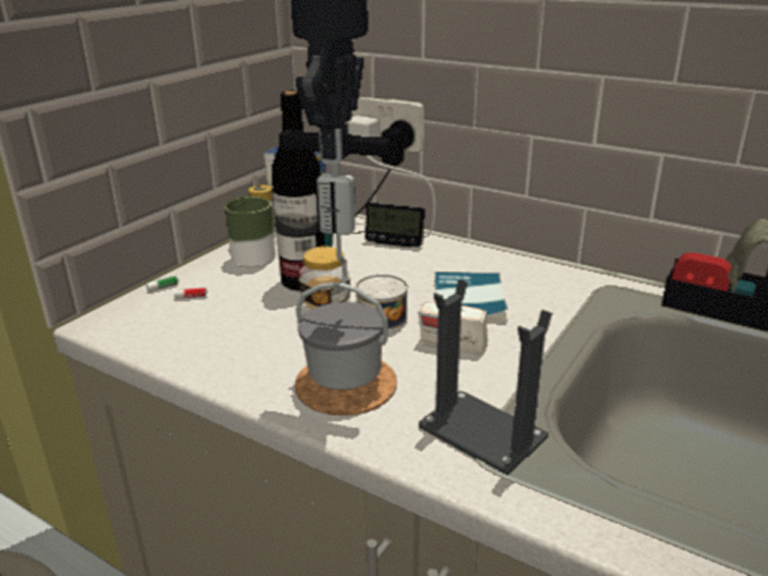

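View pics/d13.png

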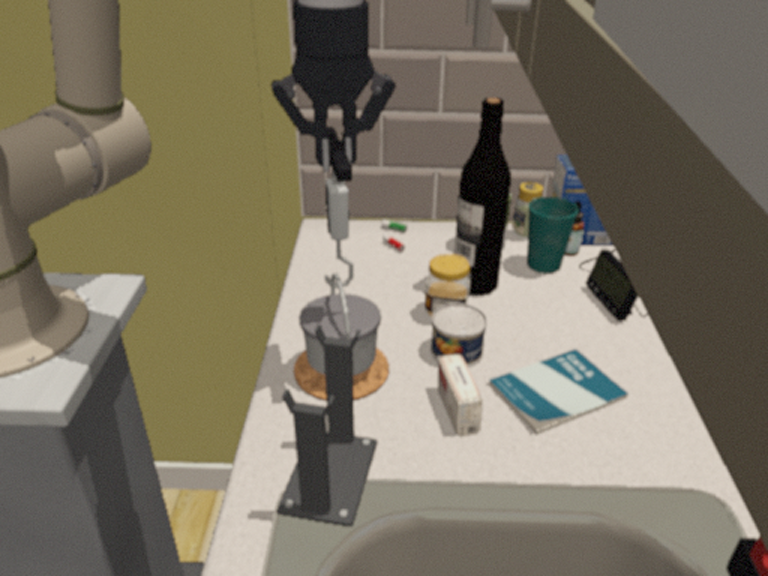

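Call:
{"name": "servo_tool", "arguments": {
  "moves": [
    [1,[0,0.001,0],0],
    [1,[0,0.002,0],0],
    [1,[0,0.0025,0],0],
    [1,[0,0.0025,0],0],
    [1,[0,0.002,0],0],
    [1,[0,0.0015,0],0],
    [1,[0,0.001,0],0],
    [1,[0,0.001,0],0],
    [1,[0,0.001,0],0],
    [1,[0,0.001,0],0]
  ]
}}

```text
t: 20.92
position: [0.4946, -0.0669, 0.2768]
tcp_rot: [0.702, 0.088, -0.088, -0.702]
contact_force: [-0.4, 0.1, -5.4]
grip_width: 0.0163
```

Call:
{"name": "servo_tool", "arguments": {
  "moves": [
    [1,[0,0.001,0],0],
    [1,[0,0.001,0],0],
    [1,[0,0.001,0],0],
    [1,[0,0.0015,0],0],
    [1,[0,0.0015,0],0],
    [1,[0,0.002,0],0],
    [1,[0,0.002,0],0],
    [1,[0,0,0],0]
  ]
}}

```text
t: 21.92
position: [0.4945, -0.067, 0.2667]
tcp_rot: [0.702, 0.088, -0.088, -0.702]
contact_force: [-0.1, -0.8, -4.2]
grip_width: 0.0166
```

```bash
python3 lid.py 14
python3 - <<'E'
from h import *
from pail import lidc
d=snap('side','d14')
g=np.array([.492,-.07]);print(lidc(load('s14'),.0765,g),lidc(d,.078,g+[.002,0]))
E
```

```text
21.925 [ 0.4945 -0.067   0.2667] [-0.0597 -0.7541 -4.2169]
lid z 0.07782158985555218 1147 clear vs start 0.007721589855552186
tilt [ 0.2155 -1.6337]
(array([ 0.4915453 , -0.06819288]), np.float64(0.0012957246161744362), 1457) (array([ 0.49527521, -0.06589252]), np.float64(0.0008099567826801012), 1094)
```

Call:
{"name": "servo_tool", "arguments": {
  "moves": [
    [1,[0,0.002,0],0],
    [1,[0,0.002,0],0],
    [1,[0,0.002,0],0],
    [1,[0,0.002,0],0],
    [1,[0,0.002,0],0],
    [1,[0,0.002,0],0],
    [1,[0,0.002,0],0],
    [1,[0,0.002,0],0],
    [1,[0,0.002,0],0],
    [1,[0,0,0],0]
  ]
}}

```text
t: 23.28
position: [0.4946, -0.0668, 0.2487]
tcp_rot: [-0.702, -0.088, 0.088, 0.702]
contact_force: [-0.3, -0.1, -2.5]
grip_width: 0.0171
```

```bash
python3 lid.py 15
python3 - <<'E'
from h import *
from pail import lidc
d=snap('side','d15')
g=np.array([.492,-.07]);print(lidc(load('s15'),.0765,g),lidc(d,.078,g+[.002,0]))
E
```

```text
23.275 [ 0.4946 -0.0668  0.2487] [-0.3131 -0.121  -2.4785]
lid z 0.0764566021041371 1182 clear vs start 0.006356602104137105
tilt [-0.039 -0.086]
(array([ 0.49211558, -0.06922656]), np.float64(0.0013125995588676859), 1446) (array([ 0.4956556 , -0.06785018]), np.float64(0.0007975805889156607), 1079)
```

Call:
{"name": "servo_tool", "arguments": {
  "moves": [
    [1,[0,0.003,0],0],
    [1,[0,0.004,0],0],
    [1,[0,0.005,0],0],
    [1,[0,0.005,0],0],
    [1,[0,0.003,0],0],
    [1,[0,0.0015,0],0],
    [1,[0,0,0],0]
  ]
}}

```text
t: 24.25
position: [0.4946, -0.0669, 0.2273]
tcp_rot: [-0.702, -0.088, 0.088, 0.702]
contact_force: [0.6, 0.1, -2.5]
grip_width: 0.0169
```

```bash
python3 lid.py 16;python3 - <<'E'
from h import *
d=snap('side','d16');crop(d,'d16c',180,90,290,260);crop(load('s16'),'s16c',180,90,290,260)
E
```

```text
24.25 [ 0.4946 -0.0669  0.2273] [ 0.5907  0.1269 -2.4688]
lid z 0.07641501110956718 1166 clear vs start 0.006315011109567184
tilt [-0.0624 -0.0998]
```

View pics/d16c.png

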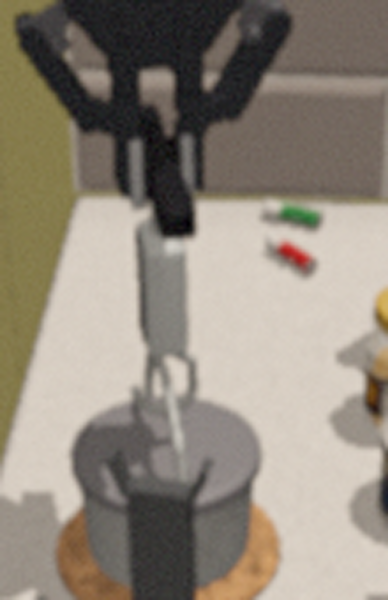

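View pics/s16c.png

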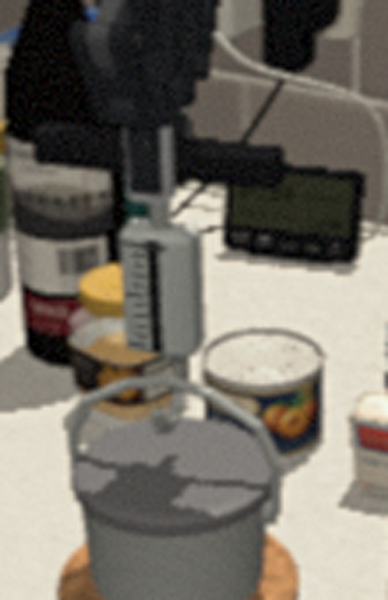

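Call:
{"name": "servo_tool", "arguments": {
  "moves": [
    [1,[0.003,0,0],0],
    [1,[0.006,0,0],0],
    [1,[0.008,0,0],0],
    [1,[0.009,0,0],0],
    [1,[0.009,0,0],0],
    [1,[0.008,0,0],0],
    [1,[0.005,0,0],0],
    [1,[0,0,0],0]
  ]
}}

```text
t: 25.35
position: [0.5412, -0.055, 0.2272]
tcp_rot: [-0.702, -0.088, 0.088, 0.702]
contact_force: [-0.1, -0.1, -2.1]
grip_width: 0.017
```

Run:
```python
from h import *
from pail import lidc
np.set_printoptions(precision=4,suppress=True)
st=robot.state();print(st['t'],st['position'],st['contact_force'])
s=snap('scene','s17');d=snap('side','d17');crop(d,'d17c',180,90,290,260)
g=np.array([.492,-.07]);print(lidc(s,.0765,g),lidc(d,.078,g+[.002,0]))
W=cloud(s);Z=W[...,2];x=np.array([.9694,.2453]);o=st['position'][:2]
A=(W[...,:2]-o)@x;B=(W[...,:2]-o)@[-.2453,.9694]
for lo,hi in((-.07,-.03),(.03,.07)):
    q=W[(abs(A)<.02)&(B>lo)&(B<hi)&(Z>.2)&(Z<.27)];print('bar',len(q),np.percentile(q[:,2],[1,50,99]))
```

```text
25.35 [ 0.5412 -0.055   0.2272] [-0.106  -0.1469 -2.1131]
(array([ 0.4917, -0.0699]), np.float64(0.0015748787140109973), 1447) (array([ 0.4955, -0.0684]), np.float64(0.0006999828355984163), 1082)
bar 224 [0.237  0.2477 0.2543]
bar 192 [0.2371 0.248  0.2544]
```

View pics/d17c.png

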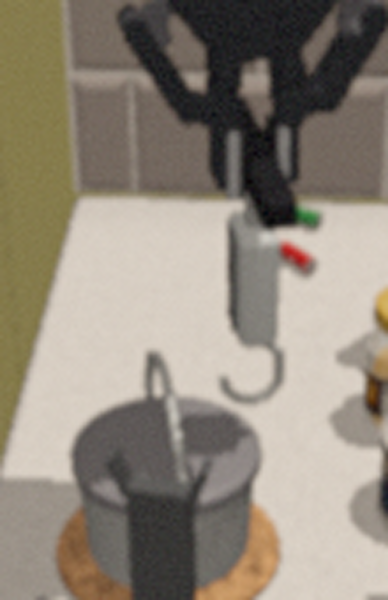

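Call:
{"name": "servo_tool", "arguments": {
  "moves": [
    [1,[0,-0.006,0],0],
    [1,[0,-0.012,0],0],
    [1,[0,-0.018,0],0],
    [1,[0,-0.02,0],0],
    [1,[0,-0.02,0],0],
    [1,[0,-0.013,0],0],
    [1,[0,-0.006,0],0],
    [1,[0,0,0],0]
  ]
}}

```text
t: 26.45
position: [0.541, -0.0551, 0.3223]
tcp_rot: [-0.702, -0.088, 0.088, 0.702]
contact_force: [0.7, 0.8, -1.9]
grip_width: 0.0165
```

Call:
{"name": "servo_tool", "arguments": {
  "moves": [
    [1,[-0.004,0,-0.008],2],
    [1,[-0.008,0,-0.016],0],
    [1,[-0.011,0,-0.022],0],
    [1,[-0.012,0,-0.024],0],
    [1,[-0.0125,0,-0.025],0],
    [1,[-0.0125,0,-0.025],0],
    [1,[-0.012,0,-0.022],0],
    [1,[-0.011,0,-0.02],0],
    [1,[-0.008,0,-0.015],0],
    [1,[-0.0025,0,-0.0079],0]
  ]
}}

```text
t: 27.7
position: [0.4889, -0.2568, 0.3221]
tcp_rot: [-0.703, -0.075, 0.075, 0.703]
contact_force: [-0.2, -0.4, -2.3]
grip_width: 0.0167
```

Call:
{"name": "servo_tool", "arguments": {
  "moves": [
    [1,[0,0,0],4],
    [1,[0,0,0],7],
    [1,[0,0,0],7],
    [1,[0,0,0],4.3],
    [1,[0,0,0],0],
    [1,[0,0,0],0]
  ]
}}

```text
t: 28.45
position: [0.4895, -0.2556, 0.3223]
tcp_rot: [-0.704, 0.061, -0.061, 0.704]
contact_force: [-0.4, -0.2, -1.5]
grip_width: 0.0167
```

Run:
```python
from h import *
st=robot.state();M=R.from_quat(st['tcp_rot']).as_matrix();print(st['t'],st['position'],st['contact_force'],M.round(4))
d=np.array([.4959,-.2572,.147])-st['position'];print('tool delta',M.T@d,'yaw',np.degrees(np.arctan2(M[1,0],M[0,0])))
snap('scene','s18');snap('side','d18')
```

```text
28.45 [ 0.48946274 -0.255635    0.32228667] [-0.36300545 -0.2261317  -1.51407359] [[ 9.851e-01  0.000e+00  1.719e-01]
 [-1.719e-01  1.000e-04  9.851e-01]
 [ 0.000e+00 -1.000e+00  1.000e-04]]
tool delta [ 0.00660907  0.1752867  -0.00044484] yaw -9.90011847794844
```

View pics/s18.png

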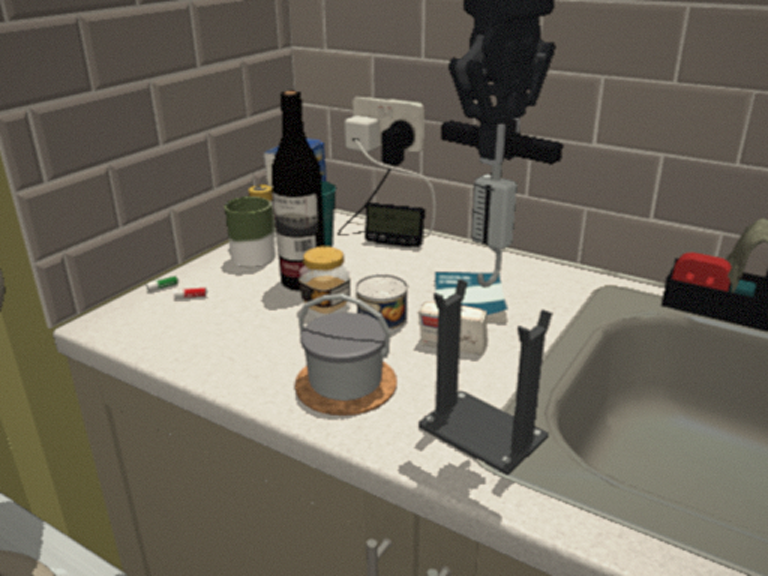

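Call:
{"name": "servo_tool", "arguments": {
  "moves": [
    [1,[0.0036,0,-0.0004],0.1],
    [1,[0.003,0.005,0],0],
    [1,[0,0.015,0],0],
    [1,[0,0.022,0],0],
    [1,[0,0.025,0],0],
    [1,[0,0.025,0],0],
    [1,[0,0.022,0],0],
    [1,[0,0.015,0],0],
    [1,[0,0.01,0],0],
    [1,[0,0.005,0],0]
  ]
}}

```text
t: 29.8
position: [0.4958, -0.2573, 0.178]
tcp_rot: [-0.704, 0.062, -0.062, 0.704]
contact_force: [-0.3, 0.6, -2.3]
grip_width: 0.0163
```

Run:
```python
from h import *
st=robot.state();M=R.from_quat(st['tcp_rot']).as_matrix();print(st['t'],st['position'],st['contact_force'])
d=np.array([.4959,-.2572,.147])-st['position'];print('tool delta',M.T@d)
s=snap('scene','s19');d=snap('side','d19');crop(s,'s19c',270,120,390,310);crop(d,'d19c',160,150,270,350)
```

```text
29.8 [ 0.49583128 -0.25728002  0.17795565] [-0.25054871  0.60038712 -2.29184501]
tool delta [5.52964178e-05 3.09556446e-02 9.00001515e-05]
```

View pics/s19c.png

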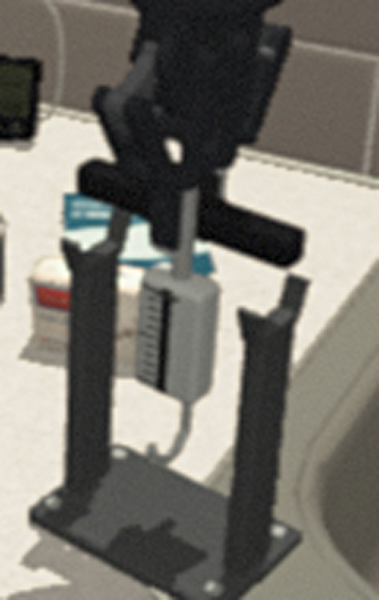

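View pics/d19c.png

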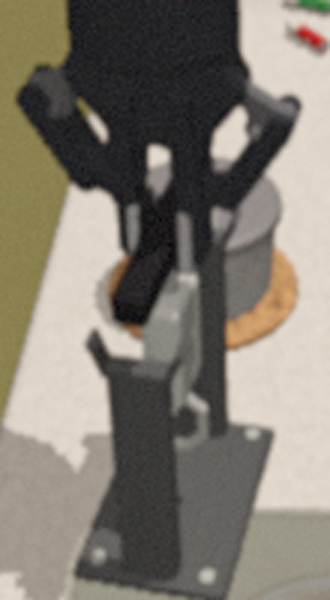

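Call:
{"name": "servo_tool", "arguments": {
  "moves": [
    [1,[0,0.004,0],0],
    [1,[0,0.007,0],0],
    [1,[0,0.007,0],0],
    [1,[0,0.005,0],0],
    [1,[0,0.003,0],0],
    [1,[0,0.002,0],0],
    [1,[0,0.001,0],0],
    [1,[0,0.001,0],0],
    [1,[0,0,0],0]
  ]
}}

```text
t: 31.02
position: [0.4958, -0.2572, 0.1483]
tcp_rot: [0.704, -0.062, 0.062, -0.704]
contact_force: [-0.0, 0.7, -1.9]
grip_width: 0.0165
```

Call:
{"name": "servo_tool", "arguments": {
  "moves": [
    [1,[0,0.0007,0],0],
    [1,[0,0.0005,0],0],
    [1,[0,0,0],0]
  ]
}}

```text
t: 31.4
position: [0.4958, -0.2573, 0.1471]
tcp_rot: [-0.704, 0.062, -0.062, 0.704]
contact_force: [-0.8, 1.0, -2.4]
grip_width: 0.0163
```

Call:
{"name": "servo_tool", "arguments": {
  "moves": [
    [1,[0,0.0006,0],0],
    [1,[0,0.0004,0],0],
    [1,[0,0,0],0]
  ]
}}

```text
t: 31.78
position: [0.4959, -0.2573, 0.147]
tcp_rot: [0.705, -0.062, 0.062, -0.704]
contact_force: [-3.2, 2.8, 6.6]
grip_width: 0.0167
```

Call:
{"name": "servo_tool", "arguments": {
  "moves": [
    [0.7,[0,0,0],0],
    [0.5,[0,0,0],0],
    [0.3,[0,0,0],0],
    [0,[0,0,0],0],
    [0,[0,0,0],0],
    [0,[0,0,0],0]
  ]
}}

```text
t: 32.52
position: [0.4958, -0.2573, 0.1461]
tcp_rot: [0.704, -0.062, 0.062, -0.704]
contact_force: [-0.4, -0.2, -0.8]
grip_width: 0.0855
```

Call:
{"name": "servo_tool", "arguments": {
  "moves": [
    [0,[0,-0.005,0],0],
    [0,[0,-0.012,0],0],
    [0,[0,-0.02,0],0],
    [0,[0,-0.025,0],0],
    [0,[0,-0.03,0],0],
    [0,[0,-0.03,0],0],
    [0,[0,-0.02,0],0],
    [0,[0,-0.008,0],0],
    [0,[0,0,0],0]
  ]
}}

```text
t: 33.65
position: [0.4958, -0.2573, 0.2963]
tcp_rot: [0.704, -0.062, 0.062, -0.704]
contact_force: [0.3, -0.5, -0.4]
grip_width: 0.0855
```

```bash
python3 lid.py 20
python3 - <<'E'
from h import *
from pail import lidc
np.set_printoptions(precision=4,suppress=True)
s=load('s20');d=snap('side','d20')
g=np.array([.492,-.07]);print(lidc(s,.0765,g),lidc(d,.078,g+[.002,0]))
W=cloud(s);Z=W[...,2];o=np.array([.4935,-.257]);ax=np.array([.1736,.9848])
B=(W[...,:2]-o)@ax;A=(W[...,:2]-o)@[ax[1],-ax[0]]
for lo,hi in((-.062,-.04),(-.04,-.02),(.02,.04),(.04,.062)):
    q=W[(abs(A)<.009)&(B>lo)&(B<hi)&(Z>.167)&(Z<.19)];print('bar',len(q),q.mean(0),np.percentile(q[:,2],[50,95]))
q=W[(abs(A)<.012)&(abs(B)<.075)&(Z>.171)&(Z<.18)];print(cv2.minAreaRect(q[:,:2].astype(np.float32)))
for lo in(.07,.085,.1,.115):
    q=W[(abs(A)<.02)&(abs(B)<.018)&(Z>lo)&(Z<lo+.015)];print(lo,len(q),q.mean(0))
crop(s,'s20c',180,150,390,320)
E
```

```text
33.65 [ 0.4958 -0.2573  0.2963] [ 0.3345 -0.4724 -0.3705]
lid z 0.1275525568225934 193 clear vs start 0.0574525568225934
tilt [ 1.9584 -0.6365]
(array([ 0.492 , -0.0694]), np.float64(0.0012425167264472068), 1452) (array([ 0.4959, -0.0685]), np.float64(0.0006976131304100863), 972)
bar 138 [ 0.4828 -0.3076  0.1716] [0.1722 0.1743]
bar 106 [ 0.486  -0.2865  0.1722] [0.1731 0.1742]
bar 92 [ 0.4966 -0.2267  0.1719] [0.1726 0.1744]
bar 93 [ 0.5002 -0.2072  0.1718] [0.1725 0.1744]
((0.49430230259895325, -0.25716426968574524), (0.12247424572706223, 0.020567378029227257), 80.29752349853516)
0.07 165 [ 0.4854 -0.2588  0.0774]
0.085 170 [ 0.4858 -0.2589  0.0927]
0.1 181 [ 0.486  -0.2589  0.1075]
0.115 279 [ 0.489  -0.2592  0.1245]
```

View pics/s20c.png

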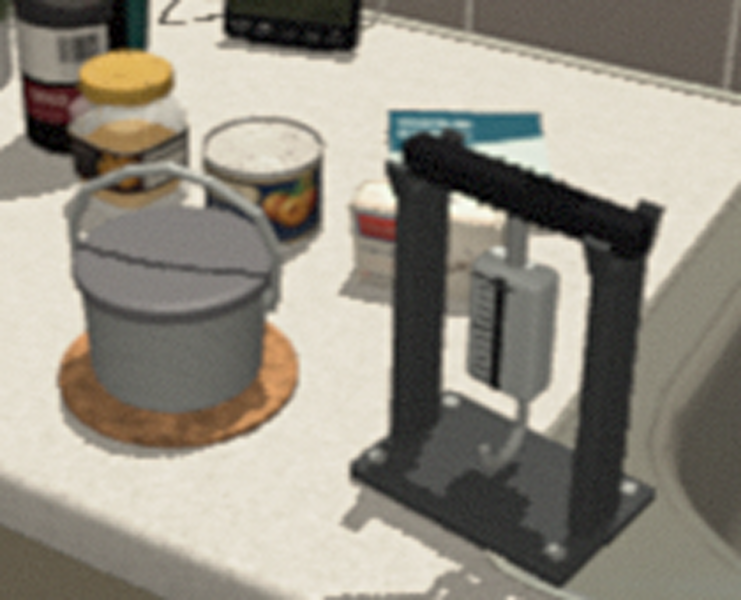

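View pics/d20.png

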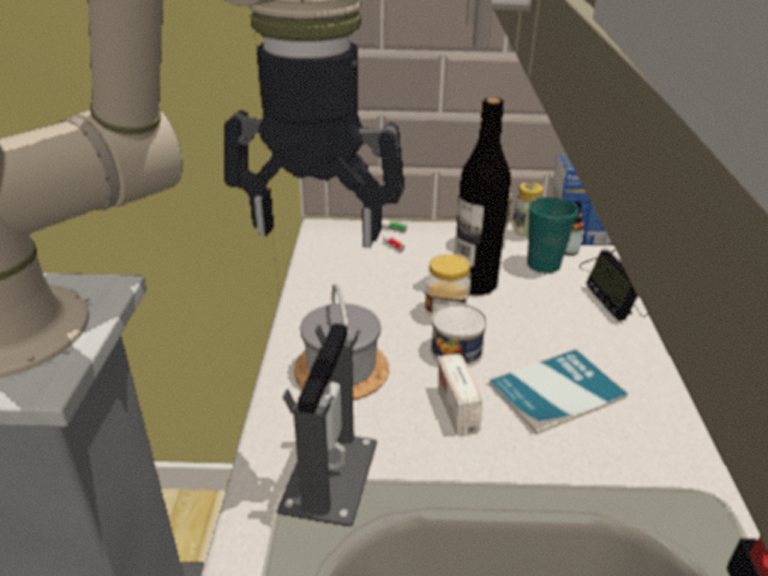

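The scale hangs level on its stand, with the bar at the same height at both ends. The pail stands upright and centred on the mat, and the gripper touches nothing.

```bash
python3 -c "
from workcell import robot
print(robot.hand_in())"
```

```text
the job is handed in; nothing more can be done
None
```

I weighed the pail, set it down on the cork mat, hung the scale back on its stand and handed the job in at about 34 s.

- **Weighing:** The scale was hooked under the bail and raised until the pail hung about 2.1 cm clear of the worktop. It hung still there for about 2.6 s. It tilted roughly 2° and the tilt did not change.
- **Reading:** I did not read the pointer. From the lift height the hook came out about 30 mm, which puts the pail at roughly 0.4 kg. The wrist force, about 4 to 4.5 N with about 0.5 N of noise, agrees.
- **Pail on the mat:** It stands upright (tilt about 0.1°). The scene camera puts it about 1 mm from the mat's centre and the side camera 2 to 5 mm. The two cameras differ by a few mm, mostly through calibration bias.
- **Scale on the stand:** The bar is level, with its top at 0.174 m along its whole length, and centred on the rests. The hook hangs between the uprights, the same way round as at the start. When I lowered it, contact showed briefly as a push of about 9 N.
- **Other things:** The tin, jar and carton look undisturbed in the final pictures; I did not measure their positions again. The gripper is open and clear of everything.

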